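# Set the back stop of a board trimmer and tuck a strip under its hold-down leaf

### The job

Set the back stop of the board trimmer by turning its dial clockwise until the pointer stands on the long index mark. Then take the loose board strip from the stack of blanks, lay it on the trimmer's bed and slide one end under the hinged hold-down leaf without lifting the leaf, square and right up to the back stop without pushing the stop out of its setting. Finish while still holding the strip firmly pressed flat on the bed with the fingers, ready for the cut: do not let go, and leave everything else on the table where it is.

Things in the scene. Friction and masses are not known exactly. Their poses are not given: they have to be found in the camera images.
- trimmer: Board trimmer screwed to the table (place, heading vary). Origin: table height, below the middle of its rail. x is the feed direction (board goes in from the -x side towards +x), y along the rail, z up. Light-grey bed, white lines, x -170 to +150, y -165 to +165 mm, top 25 mm above the table. Beyond the rail a grey gearbox (x 56 to 140, y -87 to -13 mm, 28 mm above the bed) carries the dial.
- bed_mid (a point): Point on the bed's top face under the middle of the rail; axes as the trimmer's. Over it the aluminium rail, x -12 to +18 mm, 24 to 42 mm above the bed, runs along y between black end blocks at y -153 and +153 mm (46 mm tall). The black cutter carriage is parked on the rail at y +88 to +136, x -43 to +32 mm, top 55 mm above the bed.
- leaf (a joint): Hinge of the hold-down leaf, an aluminium flap 262 mm long, 2.5 mm thick, lapping the bed under the rail. 0 = at rest, grows as its lip is lifted (0.1 rad = 5 mm; limit 0.25). Hinge at trimmer x +24 mm, free lip at x -30 mm. At rest its flat underside is 12 mm above the bed; the front 12 mm are bent up, underside 16 mm above the bed at the edge. About 1 to 2 N lifts it.
- leaf_lip (a point): Middle of the free, upturned front edge of the leaf, on the feed side, 17 mm above the bed at rest.
- stop_face (a point): Lower edge, middle, of the back stop's face, at bed height; axes as the trimmer's, the face looks to -x. The stop is an aluminium bar 110 mm wide (y -55 to +55), 23 mm tall, beyond the leaf. The dial moves it, 12 mm per rad: face at trimmer x = 36 mm + 12 mm x dial value (55 mm at the index mark). A push over about 9 N moves it and turns the dial.
- dial (a joint): The back stop's dial on a vertical axis. Value in rad, grows clockwise seen from above, 0 to 2.3; 1.6 when its white pointer stands on the long index mark (the short ticks are 0.2 rad apart). Starts between 0.2 and 0.9. It needs about 0.12 N m and stays where it is left.
- dial_grip (a point): On the dial's axis at the middle height of its grip bar, 72 mm above the table. The point's x runs along the bar towards the pointer. The bar is 42 mm long, 11 mm wide and 20 mm tall (10 mm below to 10 mm above this point), on a black skirt disc 57 mm in diameter.
- index_mark (a point): Middle of the long white index mark on the dark dial plate, 35 mm from the dial's axis.
- blanks: Stack of brown corrugated blanks, 240 x 130 mm and 44 mm tall, fixed; origin under its centre, x along the long side. It stands to the left or the right of the trimmer.
- strip_center (a point): Centre (half-way up) of the loose board strip: stiff light-brown double-wall corrugated board 200 x 50 x 8 mm, 30 g (varies), x along its length, z up. It starts lying flat on top of the blanks (its underside 44 mm above the table). Both ends are alike.
- plates: Stack of white plates with card between them, about 180 mm across and 95 mm tall, fixed; origin under its centre. It stands on the side of the trimmer where the blanks are not.
- offcut: Bystander: piece of the same board, 40 x 50 x 8 mm, loose on the trimmer's bed beyond the rail. Origin under its centre.
- mug: Bystander: white mug, 82 mm across, 88 mm tall. Origin under its centre.
- bowl: Bystander: white bowl, 150 mm across, 70 mm tall. Origin under its centre.
- knife: Bystander: orange box cutter, 130 mm long, 20 mm wide, 15 mm tall, lying on the table to the left of the robot. Origin under its middle.
- tape: Bystander: paper tape roll lying flat, 96 mm across, 48 mm tall. Origin under its centre.
- tub: Bystander: white plastic tub with lid, 158 x 118 x 72 mm. Origin under its centre.
Things that resemble listed ones, but are neither listed nor needed, are in the scene too. Leave any purple look-alike of the part that bears strip_center alone.

How it is judged:
On the way, in this order (a step that is already met when the one before it is completed fails the run):
1. the dial's pointer is turned to the long index mark (dial within 0.10 rad of 1.6) (value of joint dial between 1.5 and 1.7 rad), for 0.2 s.
2. the strip lies flat with one end under the leaf and up against the back stop (x of strip_center in the frame of stop_face between -0.1035 and -0.0965 m and y of strip_center in the frame of stop_face between -0.045 and 0.045 m and z of strip_center in the frame of bed_mid between 0.0015 and 0.0065 m and angle between strip_center's own z axis and vertical below 0.05 rad and angle between the x axis of strip_center and the x axis of bed_mid, either way round below 0.07 rad), for 0.1 s.
At the end, for the whole second after the job is handed in: Held by the fingers (over 1 N) and pressed on the bed (over 2 N) through the last second: strip flat within 2.5 mm and 0.05 rad, square within 0.07 rad, end within 3.5 mm of the stop, within 45 mm of its middle; dial within 0.12 rad of the index (1.6); leaf down (under 0.06 rad) (all of step 2 and value of joint dial between 1.48 and 1.72 rad and value of joint leaf below 0.06 rad and contact force between strip and bed above 2 N and contact force between the fingers and strip above 1 N); the arm keeps its last pose, push and grip.
It fails at once if the hold-down leaf is lifted (over 0.1 rad, 5 mm at its lip) (value of joint leaf above 0.1 rad).
It fails at once if a bystander (offcut, mug, bowl, box cutter, tape roll, tub) is moved more than 25 mm (distance of any of offcut, mug, bowl, knife, tape, tub from where it was at the start of the episode above 0.025 m).
It also fails if it takes over 64 s, if anything falls off the work surface, if the arm or the gripper's body presses on something with over 40 N, if the wrist force passes 120 N, or if a joint passes its speed limit or range.

### The arm

A 7-joint arm with a two-finger parallel gripper is mounted at the origin on the work surface. World frame = base frame: x ahead of the robot, y to its left, z up, the work surface at z = 0. Lengths are in m, angles in rad, forces in N, time in s.
With the tool pointing down it reaches from about 0.35 to 0.9 m from the base axis. Payload 8.1 kg.
Tool frame: the origin (TCP) lies on the centre line of the jaws, within the pads' length; the fingertips stand 14 mm ahead of it and the grasp point (between the pads) lies 5 mm behind it (arm.tip_reach is the distance from the TCP to the fingertips, in m); z points along the fingers, y is the direction in which the jaws open and shut (so a half turn about z gives the same grasp; the last joint's range is limited). The gripper opens to 92 mm and grips with 3 to 60 N. Pads are 19 mm wide; open, the fingers measure 130 mm over their backs; the gripper's body (75 mm by 190 mm) begins 47 mm behind the grasp point.
Start: joints at [-1.213, 0.434, 0.025, 1.573, -0.012, 1.134, -0.075], TCP at [0.278, 0.56, 0.241] pointing down, gripper open.
Joint ranges: [-2.62, 2.62], [-0.44, 2.09], [-1.27, 1.32], [0.08, 2.57], [-1.32, 4.46], [0.12, 2], [-2.74, 2.74]. Speed limits (rad/s): [2.22, 2.22, 3.01, 3.01, 3.14, 3.14, 3.14].

### API

Orientations are given as a rotation vector (axis times angle).
In Python, from cell import sensors, vision, arm, nets gives the robot as it stands.
- The arm moves only by the shell command python3 -m handwheel 'ROWS' [FORCE]. ROWS is JSON, a list of rows, each an object of numbers: "tx", "ty", "tz": the shift along the tool's x, y, z in cm; "wx", "wy", "wz": the turn, a rotation vector about the tool's x, y, z in degrees; "claw": the opening, from 0 (shut) to 1 (fully open). A call has 1 to 12 rows; each row is the pose to reach, as a shift and turn from the pose commanded when the call began, along the tool's axes at that moment; what a row does not reach only later rows make up. A row lasts 1/12 s, in which the tool goes at most 41.7 mm and 7.16 degrees, less where a joint would pass 70% of its speed; a pose out of reach is approached as far as the arm can. A call with a gripper value outside its range is refused whole. The fingers move at their own pace and stop on an object; FORCE is the grip in N (left out, the last holds). Time passes only in rows, so rows that repeat a pose let the fingers close. It gives the time, the measured TCP pose, the force and the opening at its end, in the units of the state.
- sensors.observe(): the state, without advancing time (a new reading comes with each control period).
- vision.get_image(name): name is "side" or "top"; returns (picture, depth): 480x640x3 uint8, blue, green, red; 480x640 float32, m along the optical axis (not along the pixel's ray), 0 where there is no reading.
- vision.camera_model(name): a dict with "K" (3x3 intrinsics, pixels), "xyz" and "attitude" of the camera in the world. Camera axes: x right, y down, z forward; pixel columns grow to the right and rows downward; lengths in m; the calibration is good to about 2 mm. A picture is of the moment at which its call begins. camera_model takes no time and is no camera call.
- arm.sign_off(): hands the job in, once; it reports no verdict.
Trained networks look in the newest picture that a camera, given by its name, has taken for a name from the list of things; names that differ only in an ending like _2 or _b are one class to them, and where a whole thing is asked for, a point or a joint stands for the part that bears it (a point fixed in the world has none). Each returns a list of dicts, best first, with "score" (0 to 1); they miss things now and then, are a little off and sometimes report something else, mostly with a low value. They report only what shows in the picture. A call takes as long as a camera call. They do not tell look-alikes from the thing itself.
- nets.cut_out(label, camera): "region" (480x640 bool, what is visible of it) and "uv" ([column, row] in pixels, amid what is visible of it).
The state is a dict: "clock": time; "joints": joint angles; "dq": joint speeds; "joint_efforts": joint torques, N m; "position": TCP position; "ee_rot": TCP orientation; "force": force on the tool from outside, world axes, zero at the start; "ft_torque": the same for the moment, N m; "width": opening from 0.0 (shut) to 1.0 (fully open).
Only numpy, scipy, OpenCV 4.12 (cv2) and the standard library are available. Lean on these libraries where they do the work, as an engineer would, in place of code of your own. Each camera call takes 0.05 s, during which the arm holds its last target.

## Working session

There is one attempt and no reset: what is moved stays moved. The work goes in short steps, Python scripts to look and compute and a shell command to move; the robot and the scene stay as the last step left them, time stands still between calls to the robot, and variables do not carry over. Pictures are saved under pics/ and viewed, and the job is handed in when it is done.

```bash
ls; mkdir -p pics; cat > h.py <<'E'
import numpy as np,cv2
from scipy.spatial.transform import Rotation as R
from cell import sensors,vision,arm,nets
def cam(n):
    m=vision.camera_model(n);return np.array(m["K"]),np.array(m["xyz"]),m["attitude"]
def rot(a):
    a=np.array(a,float)
    return a if a.shape==(3,3) else (R.from_rotvec(a).as_matrix() if a.size==3 else R.from_quat(a).as_matrix())
def cloud(n,depth):
    K,t,a=cam(n);v,u=np.mgrid[0:480,0:640]
    p=np.stack([(u-K[0,2])/K[0,0]*depth,(v-K[1,2])/K[1,1]*depth,depth],-1)
    return p@rot(a).T+t
def proj(n,P):
    K,t,a=cam(n);p=(np.atleast_2d(P)-t)@rot(a);q=p@K.T
    return q[:,:2]/q[:,2:]
E
python3 - <<'E'
from h import *
for n in("top","side"):
    im,d=vision.get_image(n);cv2.imwrite(f"pics/{n}0.png",im);np.save(f"{n}0.npy",d);np.save(f"{n}0i.npy",im);print(vision.camera_model(n))
s=sensors.observe();print(s)
print(R.from_rotvec(s["ee_rot"]).as_matrix())
E
```

```text
pics
{'K': array([[611.43902132,   0.        , 324.58198028],
       [  0.        , 611.43902132, 230.30080051],
       [  0.        ,   0.        ,   1.        ]]), 'xyz': array([0.33668585, 0.08695651, 1.52989732]), 'attitude': array([-2.16323773,  2.13262429, -0.13100588])}
{'K': array([[458.76661459,   0.        , 323.50389568],
       [  0.        , 458.76661459, 242.03992617],
       [  0.        ,   0.        ,   1.        ]]), 'xyz': array([ 0.27478903, -0.82639208,  0.62879589]), 'attitude': array([-2.06445157,  0.29241872, -0.14398946])}
{'clock': 0.1, 'joints': array([-1.21261156,  0.43515134,  0.02502271,  1.57399538, -0.01161739,
        1.13400781, -0.07509214]), 'dq': array([-1.88322661e-04, -1.81875748e-03,  5.00940463e-05, -1.21849409e-03,
       -1.26692843e-03, -8.60636862e-05,  2.63213191e-03]), 'joint_efforts': array([ 2.46219606e-03, -6.69122672e+01,  9.87333991e-01, -3.15142179e+01,
       -6.05347333e-02,  3.74128867e-02,  3.26076292e-05]), 'position': array([0.27777913, 0.55939133, 0.24002938]), 'ee_rot': array([-7.17542086e-01, -3.05835381e+00,  2.20425728e-03]), 'force': array([ 0.12392642,  0.85734368, -0.49631483]), 'ft_torque': array([-0.01648577,  0.04064792, -0.01344573]), 'width': 0.9978640428119678}
[[-8.95653448e-01  4.44752340e-01 -5.07249789e-04]
 [ 4.44752609e-01  8.95652482e-01 -1.32245631e-03]
 [-1.33846004e-04 -1.41006322e-03 -9.99998997e-01]]
```

View pics/top0.png

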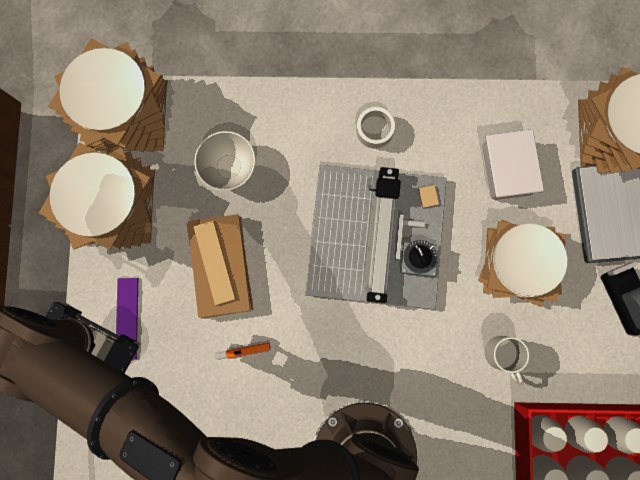

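View pics/side0.png

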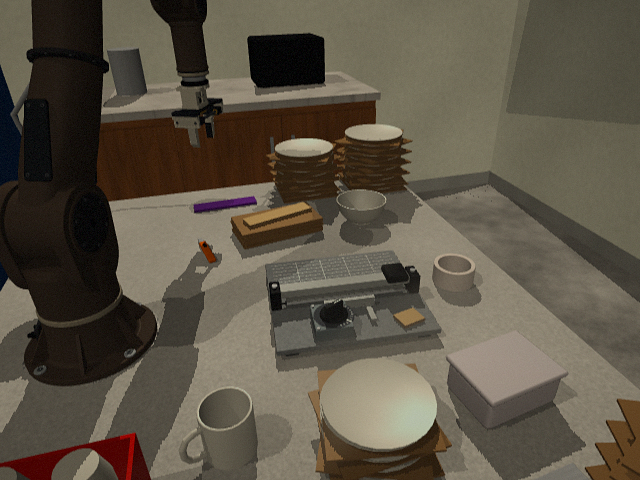

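The top view shows the candidates for the strip: light-brown board on the blanks (214,262), purple look-alike (127,305), offcut (429,196). I choose the one on the blanks. The dial is at (421,256), and the trimmer feeds to image right.

```bash
python3 - <<'E'
from h import *
im=np.load("top0i.npy");d=np.load("top0.npy");P=cloud("top",d)
def show(l,c="top",pc=P):
    r=nets.cut_out(l,c)
    for x in r[:3]:
        m=x["region"]; q=pc[m]; q=q[np.isfinite(q).all(1)]
        rect=cv2.minAreaRect(q[:,:2].astype(np.float32)) if len(q)>5 else None
        print(l,c,round(x["score"],2),np.round(x["uv"]),m.sum(),np.round(np.median(q,0),4),rect)
    return r
o={}
for l in["trimmer","strip_center","dial","blanks","leaf","stop_face","index_mark","offcut"]:
    r=show(l); 
    if r:o[l]=r[0]["region"]
np.savez("m.npz",**o)
c=lambda u,v,w,h,n,s:cv2.imwrite(n,cv2.resize(im[v:v+h,u:u+w],None,fx=s,fy=s,interpolation=cv2.INTER_CUBIC))
c(385,200,80,100,"pics/dial0.png",6);c(180,205,80,120,"pics/strip0.png",5)
E
```

```text
trimmer top 0.89 [377. 238.] 16703 [ 0.5183 -0.0198  0.0258] ((0.5169721245765686, -0.026673778891563416), (0.32700708508491516, 0.3799920380115509), 84.70928955078125)
strip_center top 0.81 [216. 264.] 1732 [0.4496 0.3714 0.0511] ((0.39043375849723816, 0.2894558608531952), (0.3898223638534546, 0.15368089079856873), 53.61914825439453)
strip_center top 0.72 [127. 306.] 1314 [0.3387 0.5907 0.0074] ((0.280538946390152, 0.3704244792461395), (0.5426900386810303, 0.1987805813550949), 81.08648681640625)
dial top 0.81 [418. 255.] 449 [ 0.4708 -0.1251  0.0617] ((0.4022562801837921, -0.04015442728996277), (0.05714397877454758, 0.28028786182403564), 38.81034469604492)
blanks top 0.75 [228. 267.] 3603 [0.438  0.3434 0.0418] ((0.45141682028770447, 0.272758811712265), (0.25045472383499146, 0.3577921688556671), 3.2971463203430176)
leaf top 0.91 [374. 247.] 742 [ 0.4951 -0.0124  0.0402] ((0.4611358046531677, -0.013215295970439911), (0.10389310866594315, 0.30215057730674744), 70.14413452148438)
stop_face top 0.56 [398. 225.] 315 [ 0.5443 -0.0804  0.0431] ((0.4495622217655182, -0.023067697882652283), (0.05992964655160904, 0.31316494941711426), 52.33394241333008)
index_mark top 0.69 [373. 234.] 16790 [ 0.5187 -0.0192  0.0257] ((0.5129356980323792, -0.02417650818824768), (0.3295753300189972, 0.37135550379753113), 84.75094604492188)
```

View pics/dial0.png

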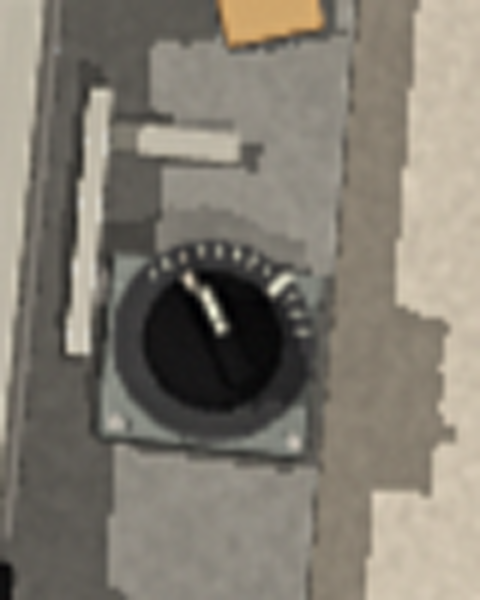

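View pics/strip0.png

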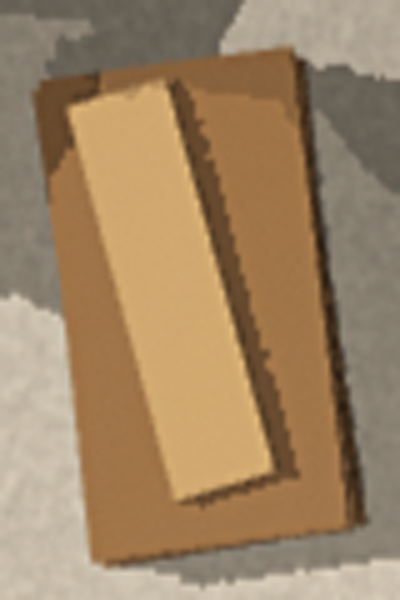

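```bash
python3 - <<'E'
from h import *
im=np.load("top0i.npy");d=np.load("top0.npy");P=cloud("top",d);o=np.load("m.npz")
# strip: height & colour
z=P[...,2]
for name,(zl,zh) in {"strip_center":(.047,.058),"blanks":(.038,.047)}.items():
    m=o[name]&(z>zl)&(z<zh)&(d>0); q=P[m][:,:2].astype(np.float32); print(name,m.sum(),cv2.minAreaRect(q),np.median(z[m]))
m=o["trimmer"]&(z>.018)&(z<.032)&(d>0);q=P[m][:,:2].astype(np.float32);r=cv2.minAreaRect(q);print("bed",r,np.median(z[m]))
box=cv2.boxPoints(r);print(box)
# rail: height .062-.07
m=(z>.060)&(z<.070)&o["trimmer"];q=P[m][:,:2].astype(np.float32);print("rail",cv2.minAreaRect(q),m.sum())
# known z edges: project mask contour of whole trimmer onto z=.025
K,t,a=cam("top");cs,_=cv2.findContours(o["trimmer"].astype(np.uint8),0,2);c=max(cs,key=len)[:,0].astype(float)
ray=np.c_[(c-K[:2,2])/K[0,0],np.ones(len(c))]@rot(a).T
q=t+ray*((.025-t[2])/ray[:,2])[:,None];print("contour bed",cv2.minAreaRect(q[:,:2].astype(np.float32)))
m=o["dial"]&(d>0);print("dial z hist",np.histogram(z[m],bins=[0,.05,.055,.06,.065,.07,.075,.08,.085,.09]))
for lo,hi in((.056,.0715),(.074,.09)):
    k=m&(z>lo)&(z<hi);q=P[k][:,:2].astype(np.float32);print(lo,k.sum(),q.mean(0),cv2.minAreaRect(q) if len(q) else 0)
E
```

```text
strip_center 1485 ((0.4517227113246918, 0.37211230397224426), (0.20019210875034332, 0.052113547921180725), 17.575363159179688) 0.05142425385532534
blanks 2743 ((0.4455699324607849, 0.3623209595680237), (0.24055103957653046, 0.12925003468990326), 9.207317352294922) 0.04226943033466335
bed ((0.526202917098999, -0.024176478385925293), (0.3203304409980774, 0.33003655076026917), 84.708984375) 0.02421909152223156
[[ 0.3471182  -0.16844219]
 [ 0.6757485  -0.19887632]
 [ 0.70528764  0.12008923]
 [ 0.3766573   0.15052336]]
rail ((0.5253317356109619, -0.08349001407623291), (0.1640898883342743, 0.32934626936912537), 89.22832489013672) 1420
contour bed ((0.5304471254348755, -0.02536045014858246), (0.32164233922958374, 0.3406769037246704), 84.79070281982422)
dial z hist (array([ 11,  34, 123, 138,  46,   7,  37,  44,   6]), array([0.   , 0.05 , 0.055, 0.06 , 0.065, 0.07 , 0.075, 0.08 , 0.085,
       0.09 ]))
0.056 296 [ 0.47169676 -0.12605987] ((0.472964346408844, -0.12652981281280518), (0.05378312990069389, 0.053885143250226974), 88.68355560302734)
0.074 88 [ 0.47192743 -0.12703735] ((0.4724118411540985, -0.12718155980110168), (0.0418999120593071, 0.01154105644673109), 22.665285110473633)
```

The crops confirm the strip (light brown, on the blanks) and a dial with pointer heading about 23° and the index to its right. Next I refine the index direction and compute the move.

```bash
cat >> h.py <<'E'
O=np.array([.5253,-.0341]);TH=np.deg2rad(-95.3)
TX=np.array([np.cos(TH),np.sin(TH)]);TY=np.array([-TX[1],TX[0]])
def W(x,y,z=0): return np.r_[O+x*TX+y*TY,z]
def delta(p,yhead):
    """target TCP p, tool pointing down, tool y heading deg -> row"""
    s=sensors.observe();M=R.from_rotvec(s["ee_rot"]).as_matrix()
    h=np.deg2rad(yhead);y=np.array([np.cos(h),np.sin(h),0]);z=np.array([0,0,-1.]);x=np.cross(y,z)
    T=np.c_[x,y,z];t=M.T@(np.array(p)-s["position"])*100;w=np.rad2deg(R.from_matrix(M.T@T).as_rotvec())
    print("t cm",np.round(t,2),"w deg",np.round(w,2),"| pos",np.round(s["position"],4),"yhead",round(np.rad2deg(np.arctan2(M[1,1],M[0,1])),2),"F",np.round(s["force"],2),"w",round(s["width"],3),"t",round(s["clock"],2))
E
python3 - <<'E'
from h import *
im=np.load("top0i.npy");K,t,a=cam("top");g=cv2.cvtColor(im,6)
def polar(z,rs,c):
    for ang in range(-110,60,3):
        r=np.deg2rad(ang);v=[]
        for rr in rs:
            p=proj("top",[[c[0]+rr*np.cos(r),c[1]+rr*np.sin(r),z]]).astype(np.float32)
            v.append(int(cv2.remap(g,p[:,:1],p[:,1:],1)[0,0]))
        print(ang,v)
polar(.055,(.0315,.034,.036,.038),(.4715,-.1265))
# stop face position in trimmer frame
d=np.load("top0.npy");P=cloud("top",d);q=P[...,:2]-O;X=q@TX;Y=q@TY;z=P[...,2]
m=(z>.042)&(z<.054)&(X>.03)&(X<.056)&(abs(Y)<.06);print("stop X",np.percentile(X[m],[2,10,50,90]),"Y",np.percentile(Y[m],[1,99]),m.sum())
m=(z>.060)&(z<.072)&(abs(X)<.03)&(abs(Y)<.08);print("rail X",np.percentile(X[m],[2,50,98]))
print(W(.097,-.045));delta([.472,-.1268,.24],112.7)
E
```

```text
-110 [40, 40, 39, 39]
-107 [40, 39, 39, 37]
-104 [40, 40, 39, 38]
-101 [40, 41, 40, 42]
-98 [41, 40, 40, 46]
-95 [39, 39, 45, 53]
-92 [37, 39, 48, 57]
-89 [35, 39, 50, 59]
-86 [33, 41, 56, 68]
-83 [37, 65, 98, 118]
-80 [39, 62, 88, 99]
-77 [37, 49, 69, 74]
-74 [37, 46, 69, 78]
-71 [37, 70, 110, 115]
-68 [39, 73, 91, 91]
-65 [39, 52, 69, 70]
-62 [37, 59, 69, 82]
-59 [36, 61, 81, 120]
-56 [52, 63, 71, 83]
-53 [90, 116, 116, 106]
-50 [108, 193, 191, 181]
-47 [100, 174, 183, 187]
-44 [67, 104, 110, 114]
-41 [49, 64, 80, 76]
-38 [44, 59, 95, 106]
-35 [45, 58, 69, 88]
-32 [48, 57, 65, 68]
-29 [50, 70, 83, 109]
-26 [53, 80, 102, 112]
-23 [54, 62, 79, 84]
-20 [53, 69, 82, 88]
-17 [48, 73, 114, 158]
-14 [48, 60, 77, 100]
-11 [50, 59, 69, 70]
-8 [53, 65, 90, 91]
-5 [54, 70, 117, 133]
-2 [53, 61, 70, 72]
1 [53, 59, 67, 72]
4 [50, 61, 89, 107]
7 [45, 59, 92, 105]
10 [43, 47, 52, 59]
13 [52, 54, 59, 56]
16 [77, 70, 91, 96]
19 [70, 78, 96, 84]
22 [61, 61, 63, 63]
25 [52, 74, 81, 77]
28 [53, 85, 110, 126]
31 [56, 79, 121, 97]
34 [56, 66, 76, 69]
37 [56, 68, 92, 89]
40 [58, 81, 118, 87]
43 [58, 81, 77, 64]
46 [60, 62, 58, 58]
49 [60, 60, 57, 58]
52 [59, 59, 57, 58]
55 [60, 59, 57, 61]
58 [59, 59, 58, 60]
stop X [0.03973203 0.04027836 0.04498369 0.04896333] Y [-0.05510025  0.05323484] 177
rail X [-0.01183031  0.00266828  0.01724995]
[ 0.47153244 -0.12652862  0.        ]
t cm [-47.92 -52.87   0.07] w deg [ -0.    -0.   -49.11] | pos [0.2779 0.5598 0.2407] yhead 63.59 F [-0.24 -0.15  0.44] w 1.001 t 0.5
```

```bash
python3 -m handwheel '[{"tx":-24,"ty":-26.4,"wz":-49.1,"claw":0.5},{"tx":-24,"ty":-26.4,"wz":-49.1,"claw":0.5},{"tx":-24,"ty":-26.4,"wz":-49.1,"claw":0.5},{"tx":-24,"ty":-26.4,"wz":-49.1,"claw":0.5},{"tx":-24,"ty":-26.4,"wz":-49.1,"claw":0.5},{"tx":-24,"ty":-26.4,"wz":-49.1,"claw":0.5},{"tx":-24,"ty":-26.4,"wz":-49.1,"claw":0.5},{"tx":-24,"ty":-26.4,"wz":-49.1,"claw":0.5},{"tx":-24,"ty":-26.4,"wz":-49.1,"claw":0.5},{"tx":-24,"ty":-26.4,"wz":-49.1,"claw":0.5},{"tx":-24,"ty":-26.4,"wz":-49.1,"claw":0.5},{"tx":-24,"ty":-26.4,"wz":-49.1,"claw":0.5}]' 20; python3 -c "
from h import *
delta([.472,-.1268,.20],112.7)"
```

```text
t cm [-47.92 -52.87   4.07] w deg [ -0.    -0.   -49.11] | pos [0.2779 0.5598 0.2407] yhead 63.59 F [-0.24 -0.15  0.44] w 1.001 t 0.5invalid input
```

```bash
python3 -m handwheel '[{"tx":-2,"ty":-2.2,"tz":0,"wx":0,"wy":0,"wz":-4,"claw":0.5}]' 20; python3 -m handwheel '[{"tx":-2,"ty":-2.2,"tz":0,"wx":0,"wy":0,"wz":-4,"claw":0.5}]'; python3 -c "
from h import *
delta([.472,-.1268,.20],112.7)"
```

```text
clock: 0.58
position: [0.2829, 0.5355, 0.2403]
ee_rot: [-0.603, -3.081, -0.004]
force: [0.6, -0.5, 0.6]
width: 0.968
clock: 0.67
position: [0.2949, 0.5038, 0.2403]
ee_rot: [-0.492, -3.102, -0.0]
force: [1.0, -0.5, -0.7]
width: 0.902
t cm [-36.38 -54.48   4.  ] w deg [ 2.000e-02 -3.000e-02 -4.074e+01] | pos [0.2949 0.5038 0.2403] yhead 71.96 F [ 1.05 -0.52 -0.69] w 0.902 t 0.67
```

```bash
python3 -m handwheel '[{"tx":-18,"ty":-27,"tz":0,"wx":0,"wy":0,"wz":-40.7,"claw":0.5},{"tx":-18,"ty":-27,"tz":0,"wx":0,"wy":0,"wz":-40.7,"claw":0.5},{"tx":-18,"ty":-27,"tz":0,"wx":0,"wy":0,"wz":-40.7,"claw":0.5},{"tx":-18,"ty":-27,"tz":0,"wx":0,"wy":0,"wz":-40.7,"claw":0.5},{"tx":-18,"ty":-27,"tz":0,"wx":0,"wy":0,"wz":-40.7,"claw":0.5},{"tx":-18,"ty":-27,"tz":0,"wx":0,"wy":0,"wz":-40.7,"claw":0.5},{"tx":-18,"ty":-27,"tz":0,"wx":0,"wy":0,"wz":-40.7,"claw":0.5},{"tx":-18,"ty":-27,"tz":0,"wx":0,"wy":0,"wz":-40.7,"claw":0.5},{"tx":-18,"ty":-27,"tz":0,"wx":0,"wy":0,"wz":-40.7,"claw":0.5},{"tx":-18,"ty":-27,"tz":0,"wx":0,"wy":0,"wz":-40.7,"claw":0.5}]'; python3 -c "
from h import *
delta([.472,-.1268,.20],112.7)"
```

```text
clock: 1.5
position: [0.3824, 0.1881, 0.2411]
ee_rot: [-0.6, 3.083, 0.0]
force: [-0.2, -0.2, 0.4]
width: 0.5
t cm [  3.49 -32.55   4.11] w deg [-0.01  0.04 -0.69] | pos [0.3824 0.1881 0.2411] yhead 112.01 F [-0.18 -0.18  0.41] w 0.5 t 1.5
```

```bash
python3 -m handwheel '[{"tx":3.5,"ty":-32.5,"tz":4,"wx":0,"wy":0,"wz":0,"claw":0.5},{"tx":3.5,"ty":-32.5,"tz":4,"wx":0,"wy":0,"wz":0,"claw":0.5},{"tx":3.5,"ty":-32.5,"tz":4,"wx":0,"wy":0,"wz":0,"claw":0.5},{"tx":3.5,"ty":-32.5,"tz":4,"wx":0,"wy":0,"wz":0,"claw":0.5},{"tx":3.5,"ty":-32.5,"tz":4,"wx":0,"wy":0,"wz":0,"claw":0.5},{"tx":3.5,"ty":-32.5,"tz":4,"wx":0,"wy":0,"wz":0,"claw":0.5},{"tx":3.5,"ty":-32.5,"tz":4,"wx":0,"wy":0,"wz":0,"claw":0.5},{"tx":3.5,"ty":-32.5,"tz":4,"wx":0,"wy":0,"wz":0,"claw":0.5},{"tx":3.5,"ty":-32.5,"tz":4,"wx":0,"wy":0,"wz":0,"claw":0.5},{"tx":3.5,"ty":-32.5,"tz":4,"wx":0,"wy":0,"wz":0,"claw":0.5},{"tx":3.5,"ty":-32.5,"tz":4,"wx":0,"wy":0,"wz":0,"claw":0.5}]'; python3 -c "
from h import *
delta([.472,-.1266,.081],112.7);print(sensors.observe()['joints'])"
```

```text
clock: 2.42
position: [0.473, -0.1224, 0.2005]
ee_rot: [0.609, -3.082, -0.001]
force: [0.4, 0.6, 0.1]
width: 0.501
t cm [ 0.25 -0.36 11.95] w deg [ 0.05 -0.01 -0.34] | pos [ 0.473  -0.1224  0.2005] yhead 112.36 F [0.36 0.59 0.14] w 0.501 t 2.42
[-0.09654558  0.25588753  0.29630148  1.96902231 -0.09303286  0.93002924
  2.20751177]
```

```bash
python3 -m handwheel '[{"tx":0.2,"ty":-0.4,"tz":4,"wx":0,"wy":0,"wz":0,"claw":0.5},{"tx":0.2,"ty":-0.4,"tz":8,"wx":0,"wy":0,"wz":0,"claw":0.5},{"tx":0.2,"ty":-0.4,"tz":10,"wx":0,"wy":0,"wz":0,"claw":0.5},{"tx":0.2,"ty":-0.4,"tz":11.9,"wx":0,"wy":0,"wz":0,"claw":0.5},{"tx":0.2,"ty":-0.4,"tz":11.9,"wx":0,"wy":0,"wz":0,"claw":0.5},{"tx":0.2,"ty":-0.4,"tz":11.9,"wx":0,"wy":0,"wz":0,"claw":0.5}]'; python3 -c "
from h import *
delta([.472,-.1266,.081],112.7)
im,d=vision.get_image('side');cv2.imwrite('pics/s1.png',cv2.resize(im[200:400,220:460],None,fx=3,fy=3,interpolation=2))"
```

```text
clock: 2.92
position: [0.4721, -0.1264, 0.0815]
ee_rot: [0.611, -3.08, -0.002]
force: [0.3, -0.3, 1.0]
width: 0.503
t cm [ 0.01 -0.02  0.05] w deg [ 0.09 -0.07 -0.26] | pos [ 0.4721 -0.1264  0.0815] yhead 112.44 F [ 0.27 -0.32  1.02] w 0.503 t 2.92
```

View pics/s1.png

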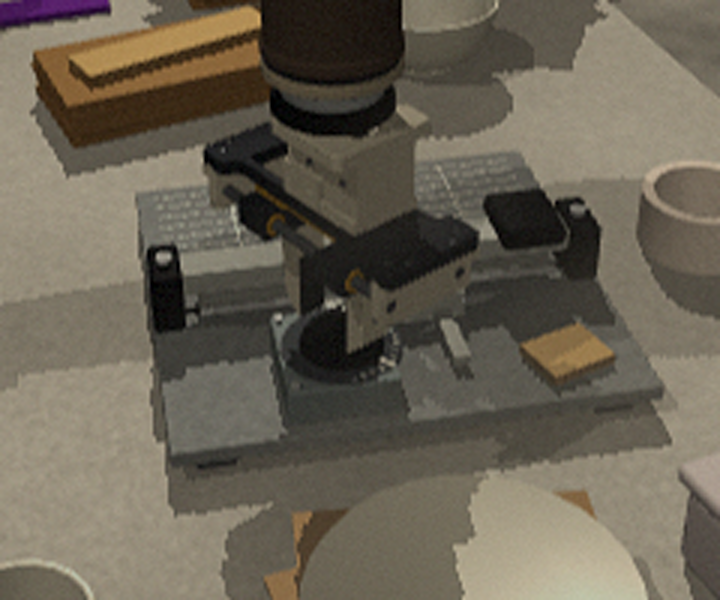

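The fingers straddle the grip bar, clear of the rail, at crop (335,320). Close.

```bash
python3 -m handwheel '[{"tx":0,"ty":0,"tz":0,"wx":0,"wy":0,"wz":0,"claw":0.06},{"tx":0,"ty":0,"tz":0,"wx":0,"wy":0,"wz":0,"claw":0.06},{"tx":0,"ty":0,"tz":0,"wx":0,"wy":0,"wz":0,"claw":0.06},{"tx":0,"ty":0,"tz":0,"wx":0,"wy":0,"wz":0,"claw":0.0},{"tx":0,"ty":0,"tz":0,"wx":0,"wy":0,"wz":0,"claw":0.0},{"tx":0,"ty":0,"tz":0,"wx":0,"wy":0,"wz":0,"claw":0.0}]' 30; python3 -c "
from h import *
delta([.472,-.1266,.081],112.7)"
```

```text
clock: 3.47
position: [0.4728, -0.129, 0.0821]
ee_rot: [-0.607, 3.081, -0.002]
force: [0.9, -6.0, -2.1]
width: 0.114
t cm [-0.01  0.25  0.11] w deg [-0.08  0.06 -0.43] | pos [ 0.4728 -0.129   0.0821] yhead 112.27 F [ 0.91 -5.95 -2.08] w 0.114 t 3.47
```

```bash
python3 -m handwheel '[{"tx":0,"ty":-0.25,"tz":0,"wx":0,"wy":0,"wz":0,"claw":0.0},{"tx":0,"ty":-0.25,"tz":0,"wx":0,"wy":0,"wz":6,"claw":0.0},{"tx":0,"ty":-0.25,"tz":0,"wx":0,"wy":0,"wz":12,"claw":0.0},{"tx":0,"ty":-0.25,"tz":0,"wx":0,"wy":0,"wz":18,"claw":0.0},{"tx":0,"ty":-0.25,"tz":0,"wx":0,"wy":0,"wz":24,"claw":0.0},{"tx":0,"ty":-0.25,"tz":0,"wx":0,"wy":0,"wz":30,"claw":0.0},{"tx":0,"ty":-0.25,"tz":0,"wx":0,"wy":0,"wz":36,"claw":0.0},{"tx":0,"ty":-0.25,"tz":0,"wx":0,"wy":0,"wz":36,"claw":0.0},{"tx":0,"ty":-0.25,"tz":0,"wx":0,"wy":0,"wz":36,"claw":0.0}]' 30; python3 -c "
from h import *
delta([.4728,-.129,.081],40)"
```

```text
clock: 4.22
position: [0.4727, -0.1271, 0.082]
ee_rot: [-0.372, -3.117, -0.007]
force: [-4.1, 12.5, 14.0]
width: 0.115
t cm [-0.05 -0.18  0.1 ] w deg [ 0.16 -0.23 36.39] | pos [ 0.4727 -0.1271  0.082 ] yhead 76.39 F [-4.09 12.55 13.96] w 0.115 t 4.22
```

```bash
python3 -m handwheel '[{"tx":0.08,"ty":0.13,"tz":-0.1,"wx":0,"wy":0,"wz":0,"claw":0.0},{"tx":0.08,"ty":0.13,"tz":-0.1,"wx":0,"wy":0,"wz":6,"claw":0.0},{"tx":0.08,"ty":0.13,"tz":-0.1,"wx":0,"wy":0,"wz":12,"claw":0.0},{"tx":0.08,"ty":0.13,"tz":-0.1,"wx":0,"wy":0,"wz":18,"claw":0.0},{"tx":0.08,"ty":0.13,"tz":-0.1,"wx":0,"wy":0,"wz":24,"claw":0.0},{"tx":0.08,"ty":0.13,"tz":-0.1,"wx":0,"wy":0,"wz":30,"claw":0.0},{"tx":0.08,"ty":0.13,"tz":-0.1,"wx":0,"wy":0,"wz":36,"claw":0.0},{"tx":0.08,"ty":0.13,"tz":-0.1,"wx":0,"wy":0,"wz":36,"claw":0.0},{"tx":0.08,"ty":0.13,"tz":-0.1,"wx":0,"wy":0,"wz":36,"claw":0.0}]' 30; python3 -c "
from h import *
delta([.4728,-.1275,.081],40)"
```

```text
clock: 4.97
position: [0.4737, -0.1254, 0.0822]
ee_rot: [-1.316, -2.851, -0.005]
force: [6.1, 10.5, -7.3]
width: 0.118
t cm [-0.1  -0.2   0.12] w deg [ 0.13 -0.17  0.44] | pos [ 0.4737 -0.1254  0.0822] yhead 40.44 F [ 6.09 10.51 -7.26] w 0.118 t 4.97
```

```bash
python3 -m handwheel '[{"tx":0,"ty":0,"tz":0,"wx":0,"wy":0,"wz":0,"claw":0.45},{"tx":0,"ty":0,"tz":0,"wx":0,"wy":0,"wz":0,"claw":0.45},{"tx":0,"ty":0,"tz":0,"wx":0,"wy":0,"wz":0,"claw":0.45},{"tx":0,"ty":0,"tz":0,"wx":0,"wy":0,"wz":0,"claw":0.45},{"tx":0,"ty":0,"tz":-4,"wx":0,"wy":0,"wz":0,"claw":0.45},{"tx":0,"ty":0,"tz":-8,"wx":0,"wy":0,"wz":0,"claw":0.45},{"tx":0,"ty":0,"tz":-12,"wx":0,"wy":0,"wz":0,"claw":0.45},{"tx":0,"ty":0,"tz":-12,"wx":0,"wy":0,"wz":0,"claw":0.45}]' 30; python3 -c "
from h import *
delta([.4728,-.1275,.081],40)
for n in ('top','side'):
  im,d=vision.get_image(n);cv2.imwrite('pics/%s2.png'%n,im)"
```

```text
clock: 5.63
position: [0.4758, -0.1313, 0.209]
ee_rot: [1.32, 2.841, 0.005]
force: [1.2, -1.1, -0.0]
width: 0.448
t cm [ 0.57 -0.07 12.79] w deg [0.37 0.39 0.18] | pos [ 0.4758 -0.1313  0.209 ] yhead 40.18 F [ 1.24 -1.14 -0.01] w 0.448 t 5.63
```

View pics/top2.png

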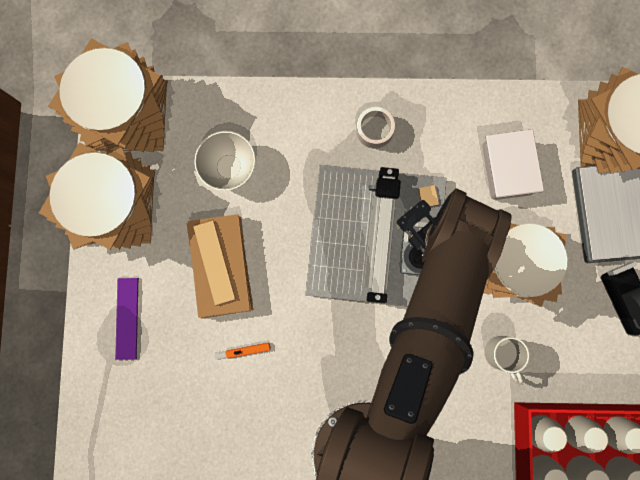

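```bash
python3 -c "
from h import *
delta([.3945,.354,.18],107.6);print(sensors.observe()['joints'])"
```

```text
t cm [42.   25.21  2.4 ] w deg [  0.09   0.21 -67.32] | pos [ 0.4736 -0.1294  0.2041] yhead 40.28 F [-0.94  0.78  0.13] w 0.452 t 5.73
[-0.43504297  0.29545589  0.75403022  1.98661833 -0.24974149  0.94820231
  1.14697446]
```

```bash
python3 -m handwheel '[{"tx":21,"ty":12.6,"tz":0,"wx":0,"wy":0,"wz":-33,"claw":0.9},{"tx":21,"ty":12.6,"tz":0,"wx":0,"wy":0,"wz":-33,"claw":0.9},{"tx":21,"ty":12.6,"tz":0,"wx":0,"wy":0,"wz":-33,"claw":0.9},{"tx":21,"ty":12.6,"tz":0,"wx":0,"wy":0,"wz":-33,"claw":0.9},{"tx":42,"ty":25.2,"tz":2.4,"wx":0,"wy":0,"wz":-67.3,"claw":0.9},{"tx":42,"ty":25.2,"tz":2.4,"wx":0,"wy":0,"wz":-67.3,"claw":0.9},{"tx":42,"ty":25.2,"tz":2.4,"wx":0,"wy":0,"wz":-67.3,"claw":0.9},{"tx":42,"ty":25.2,"tz":2.4,"wx":0,"wy":0,"wz":-67.3,"claw":0.9},{"tx":42,"ty":25.2,"tz":2.4,"wx":0,"wy":0,"wz":-67.3,"claw":0.9},{"tx":42,"ty":25.2,"tz":2.4,"wx":0,"wy":0,"wz":-67.3,"claw":0.9},{"tx":42,"ty":25.2,"tz":2.4,"wx":0,"wy":0,"wz":-67.3,"claw":0.9},{"tx":42,"ty":25.2,"tz":2.4,"wx":0,"wy":0,"wz":-67.3,"claw":0.9}]'; python3 -c "
from h import *
delta([.3945,.354,.18],107.6)
im,d=vision.get_image('top');np.save('top3.npy',d);np.save('top3i.npy',im);cv2.imwrite('pics/top3.png',im);P=cloud('top',d)
cv2.imwrite('pics/dial3.png',cv2.resize(im[200:300,385:465],None,fx=6,fy=6,interpolation=2))
z=P[...,2];q=P[...,:2]-O;X=q@TX;Y=q@TY
m=(z>.042)&(z<.054)&(X>.03)&(X<.07)&(abs(Y)<.06);print('stop X',np.percentile(X[m],[2,10,50,90]),'Y',np.percentile(Y[m],[1,99]),m.sum())
m=(z>.074)&(z<.09)&(abs(X-.097)<.03)&(abs(Y+.045)<.03);k=P[m][:,:2].astype(np.float32);print(m.sum(),cv2.minAreaRect(k))
"
```

```text
clock: 6.73
position: [0.3913, 0.3568, 0.1768]
ee_rot: [0.483, -3.102, 0.001]
force: [-0.1, -0.4, -0.2]
width: 0.897
t cm [-0.22 -0.36 -0.32] w deg [-0.01 -0.16  0.11] | pos [0.3913 0.3568 0.1768] yhead 107.71 F [-0.13 -0.36 -0.21] w 0.897 t 6.73
stop X [0.05488463 0.05555442 0.06007277 0.06664938] Y [-0.05878418  0.05282115] 194
84 ((0.47239771485328674, -0.12706653773784637), (0.010825335048139095, 0.041575703769922256), 39.74310302734375)
```

View pics/dial3.png

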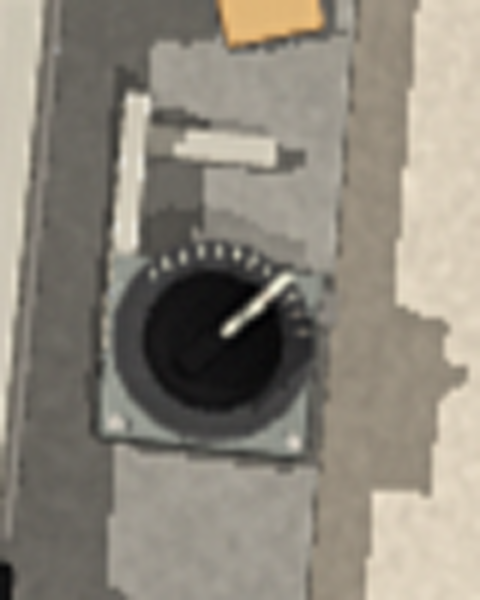

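View pics/top3.png

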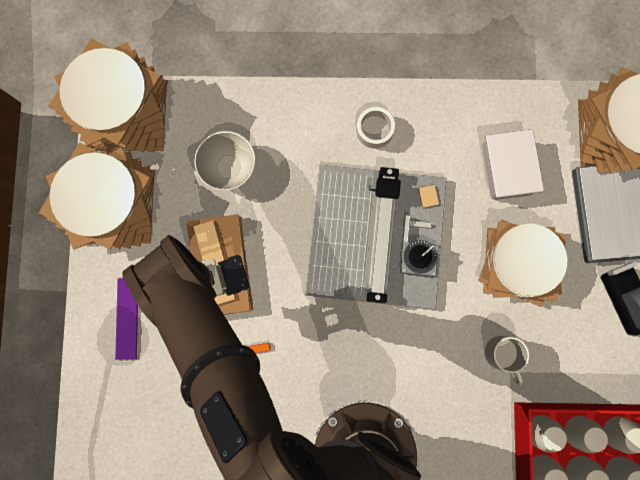

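The pointer (crop 283,280) covers the long mark and the stop face sits at trimmer x ≈ 55 mm, so the dial is done. Next, the strip.

```bash
python3 -m handwheel '[{"tx":0,"ty":0,"tz":0,"wx":0,"wy":0,"wz":0,"claw":0.9},{"tx":0,"ty":0,"tz":4,"wx":0,"wy":0,"wz":0,"claw":0.9},{"tx":0,"ty":0,"tz":8,"wx":0,"wy":0,"wz":0,"claw":0.9},{"tx":0,"ty":0,"tz":10,"wx":0,"wy":0,"wz":0,"claw":0.9},{"tx":0,"ty":0,"tz":10,"wx":0,"wy":0,"wz":0,"claw":0.9}]'; python3 -c "
from h import *
delta([.3945,.354,.0605],107.6)"
```

```text
clock: 7.2
position: [0.3911, 0.35, 0.0739]
ee_rot: [0.477, -3.098, 0.01]
force: [-0.6, 0.3, 0.4]
width: 0.902
t cm [-0.46  0.29  1.34] w deg [-0.31 -0.46 -0.1 ] | pos [0.3911 0.35   0.0739] yhead 107.5 F [-0.62  0.28  0.37] w 0.902 t 7.2
```

```bash
python3 -m handwheel '[{"tx":-0.3,"ty":0.2,"tz":0.6,"wx":-0.3,"wy":-0.4,"wz":0,"claw":0.9},{"tx":-0.3,"ty":0.2,"tz":0.9,"wx":-0.3,"wy":-0.4,"wz":0,"claw":0.9},{"tx":-0.3,"ty":0.2,"tz":1.2,"wx":-0.3,"wy":-0.4,"wz":0,"claw":0.9},{"tx":-0.3,"ty":0.2,"tz":1.2,"wx":-0.3,"wy":-0.4,"wz":0,"claw":0.9}]'; python3 -c "
from h import *
delta([.3945,.354,.0605],107.6)
im,d=vision.get_image('side');cv2.imwrite('pics/s4.png',cv2.resize(im[130:280,170:370],None,fx=4,fy=4,interpolation=2))"
```

```text
clock: 7.53
position: [0.3961, 0.3572, 0.0674]
ee_rot: [-0.479, 3.098, 0.011]
force: [0.7, -0.2, -0.9]
width: 0.9
t cm [ 0.26 -0.26  0.69] w deg [ 0.34  0.47 -0.03] | pos [0.3961 0.3572 0.0674] yhead 107.57 F [ 0.73 -0.18 -0.93] w 0.9 t 7.53
```

View pics/s4.png

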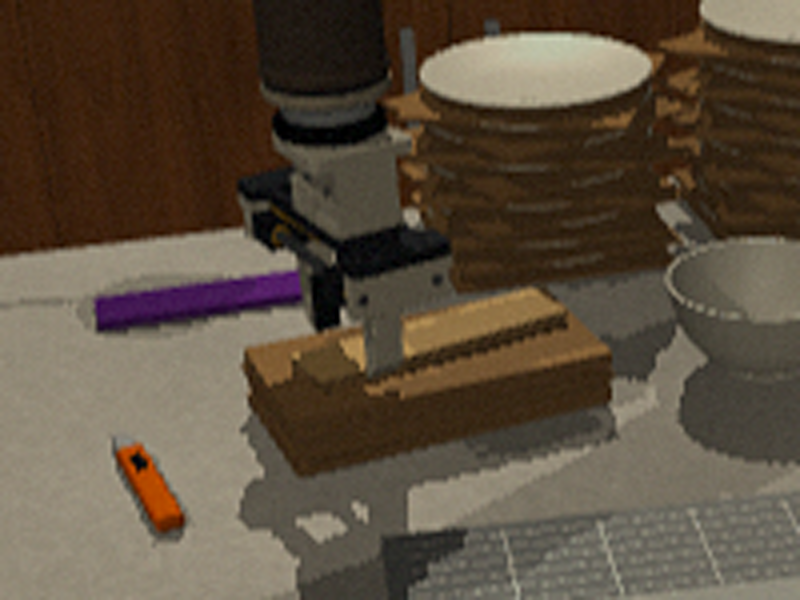

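The fingers straddle the strip's near end, at crop (385,360). The readings are still swinging from the move, so I let it settle.

```bash
python3 -m handwheel '[{"tx":0,"ty":0,"tz":0,"wx":0,"wy":0,"wz":0,"claw":0.9},{"tx":0,"ty":0,"tz":0,"wx":0,"wy":0,"wz":0,"claw":0.9},{"tx":0,"ty":0,"tz":0,"wx":0,"wy":0,"wz":0,"claw":0.9},{"tx":0,"ty":0,"tz":0,"wx":0,"wy":0,"wz":0,"claw":0.9},{"tx":0,"ty":0,"tz":0,"wx":0,"wy":0,"wz":0,"claw":0.9},{"tx":0,"ty":0,"tz":0,"wx":0,"wy":0,"wz":0,"claw":0.9},{"tx":0,"ty":0,"tz":0,"wx":0,"wy":0,"wz":0,"claw":0.9},{"tx":0,"ty":0,"tz":0,"wx":0,"wy":0,"wz":0,"claw":0.9}]'; python3 -c "
from h import *
delta([.3945,.354,.0605],107.6)"
```

```text
clock: 8.25
position: [0.3956, 0.357, 0.0667]
ee_rot: [-0.48, 3.099, 0.01]
force: [-0.6, -0.4, 0.4]
width: 0.901
t cm [ 0.2  -0.26  0.62] w deg [ 0.3   0.4  -0.01] | pos [0.3956 0.357  0.0667] yhead 107.6 F [-0.58 -0.44  0.42] w 0.901 t 8.25
```

```bash
python3 -m handwheel '[{"tx":0.2,"ty":-0.25,"tz":0.3,"wx":0.3,"wy":0.4,"wz":0,"claw":0.9},{"tx":0.2,"ty":-0.25,"tz":0.6,"wx":0.3,"wy":0.4,"wz":0,"claw":0.9},{"tx":0.2,"ty":-0.25,"tz":0.6,"wx":0.3,"wy":0.4,"wz":0,"claw":0.9},{"tx":0.2,"ty":-0.25,"tz":0.6,"wx":0.3,"wy":0.4,"wz":0,"claw":0.9},{"tx":0.2,"ty":-0.25,"tz":0.6,"wx":0.3,"wy":0.4,"wz":0,"claw":0.9},{"tx":0.2,"ty":-0.25,"tz":0.6,"wx":0.3,"wy":0.4,"wz":0,"claw":0.9}]'; python3 -c "
from h import *
delta([.3945,.354,.0605],107.6)"
```

```text
clock: 8.75
position: [0.3945, 0.3541, 0.0607]
ee_rot: [-0.48, 3.105, 0.0]
force: [1.0, 0.0, -0.8]
width: 0.902
t cm [ 0.01 -0.01  0.02] w deg [ 0.    0.01 -0.01] | pos [0.3945 0.3541 0.0607] yhead 107.59 F [ 1.04  0.04 -0.84] w 0.902 t 8.75
```

Exact. Close with a moderate grip.

```bash
python3 -m handwheel '[{"tx":0,"ty":0,"tz":0,"wx":0,"wy":0,"wz":0,"claw":0.6},{"tx":0,"ty":0,"tz":0,"wx":0,"wy":0,"wz":0,"claw":0.5},{"tx":0,"ty":0,"tz":0,"wx":0,"wy":0,"wz":0,"claw":0.4},{"tx":0,"ty":0,"tz":0,"wx":0,"wy":0,"wz":0,"claw":0.4},{"tx":0,"ty":0,"tz":0,"wx":0,"wy":0,"wz":0,"claw":0.4},{"tx":0,"ty":0,"tz":0,"wx":0,"wy":0,"wz":0,"claw":0.4}]' 25; python3 -c "
from h import *
delta([.3945,.354,.0605],107.6)"; python3 -m handwheel '[{"tx":0,"ty":0,"tz":-2,"wx":0,"wy":0,"wz":0,"claw":0.4},{"tx":0,"ty":0,"tz":-4,"wx":0,"wy":0,"wz":0,"claw":0.4},{"tx":0,"ty":0,"tz":-7,"wx":0,"wy":0,"wz":0,"claw":0.4},{"tx":0,"ty":0,"tz":-10,"wx":0,"wy":0,"wz":0,"claw":0.4},{"tx":0,"ty":0,"tz":-10,"wx":0,"wy":0,"wz":0,"claw":0.4},{"tx":0,"ty":0,"tz":-10,"wx":0,"wy":0,"wz":0,"claw":0.4}]'; python3 -c "
from h import *
im,d=vision.get_image('side');cv2.imwrite('pics/s5.png',cv2.resize(im[100:280,150:400],None,fx=3,fy=3,interpolation=2))
print(W(-.20,0),W(-.105,0))
delta(W(-.165,0,.16),-5.3)"
```

```text
clock: 9.25
position: [0.3945, 0.3541, 0.0607]
ee_rot: [-0.48, 3.105, 0.0]
force: [0.4, 0.1, -0.5]
width: 0.537
t cm [ 0.   -0.01  0.02] w deg [ 0.    0.   -0.01] | pos [0.3945 0.3541 0.0607] yhead 107.59 F [ 0.36  0.07 -0.48] w 0.537 t 9.25
clock: 9.75
position: [0.3952, 0.3549, 0.1622]
ee_rot: [-0.48, 3.102, 0.004]
force: [-0.3, 0.5, -0.2]
width: 0.537
[0.54377412 0.16504494 0.        ] [0.53499891 0.07045109 0.        ]
t cm [ -7.15 -25.78   0.08] w deg [ 7.0000e-02 -1.0000e-02  1.1291e+02] | pos [0.3945 0.3543 0.1609] yhead 107.61 F [-1.37  0.07 -0.37] w 0.541 t 9.8
```

View pics/s5.png

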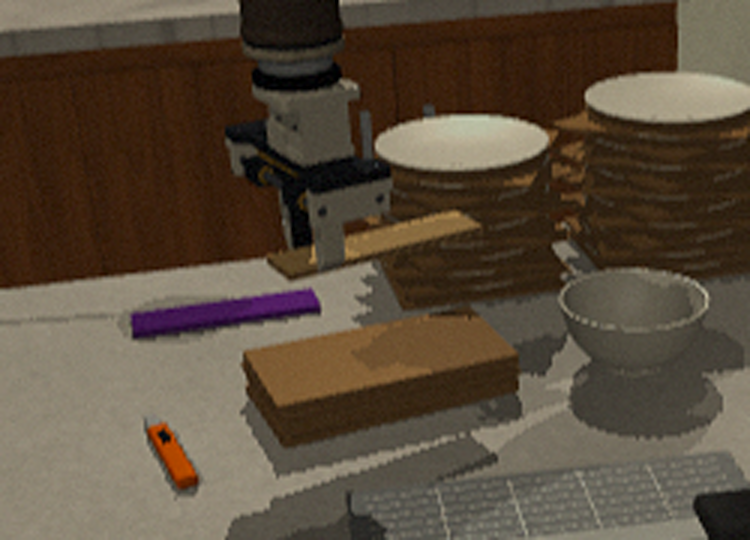

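The strip is held level at crop (375,243). Carry it to in front of the leaf, turning 113°.

```bash
python3 -m handwheel '[{"tx":-2,"ty":-5,"tz":0,"wx":0,"wy":0,"wz":60,"claw":0.4},{"tx":-3,"ty":-10,"tz":0,"wx":0,"wy":0,"wz":60,"claw":0.4},{"tx":-3,"ty":-10,"tz":0,"wx":0,"wy":0,"wz":60,"claw":0.4},{"tx":-3,"ty":-10,"tz":0,"wx":0,"wy":0,"wz":60,"claw":0.4},{"tx":-3,"ty":-10,"tz":0,"wx":0,"wy":0,"wz":60,"claw":0.4},{"tx":-3,"ty":-10,"tz":0,"wx":0,"wy":0,"wz":60,"claw":0.4},{"tx":-3,"ty":-10,"tz":0,"wx":0,"wy":0,"wz":60,"claw":0.4},{"tx":-3,"ty":-10,"tz":0,"wx":0,"wy":0,"wz":60,"claw":0.4},{"tx":-3,"ty":-10,"tz":0,"wx":0,"wy":0,"wz":60,"claw":0.4},{"tx":-3,"ty":-10,"tz":0,"wx":0,"wy":0,"wz":60,"claw":0.4},{"tx":-3,"ty":-10,"tz":0,"wx":0,"wy":0,"wz":60,"claw":0.4}]'; python3 -c "
from h import *
delta(W(-.215,0,.16),-5.3)"
```

```text
clock: 10.72
position: [0.4527, 0.2675, 0.1596]
ee_rot: [-1.133, -2.93, 0.003]
force: [0.6, 0.1, -0.2]
width: 0.539
t cm [-12.73  -0.25  -0.04] w deg [-0.11  0.07 53.02] | pos [0.4527 0.2675 0.1596] yhead 47.72 F [ 0.58  0.09 -0.16] w 0.539 t 10.72
```

```bash
python3 -m handwheel '[{"tx":-3,"ty":-0.2,"tz":0,"wx":0,"wy":0,"wz":53,"claw":0.4},{"tx":-6,"ty":-0.2,"tz":0,"wx":0,"wy":0,"wz":53,"claw":0.4},{"tx":-9,"ty":-0.2,"tz":0,"wx":0,"wy":0,"wz":53,"claw":0.4},{"tx":-12.7,"ty":-0.2,"tz":0,"wx":0,"wy":0,"wz":53,"claw":0.4},{"tx":-12.7,"ty":-0.2,"tz":0,"wx":0,"wy":0,"wz":53,"claw":0.4},{"tx":-12.7,"ty":-0.2,"tz":0,"wx":0,"wy":0,"wz":53,"claw":0.4},{"tx":-12.7,"ty":-0.2,"tz":0,"wx":0,"wy":0,"wz":53,"claw":0.4},{"tx":-12.7,"ty":-0.2,"tz":0,"wx":0,"wy":0,"wz":53,"claw":0.4},{"tx":-12.7,"ty":-0.2,"tz":0,"wx":0,"wy":0,"wz":53,"claw":0.4},{"tx":-12.7,"ty":-0.2,"tz":0,"wx":0,"wy":0,"wz":53,"claw":0.4},{"tx":-12.7,"ty":-0.2,"tz":0,"wx":0,"wy":0,"wz":53,"claw":0.4},{"tx":-12.7,"ty":-0.2,"tz":0,"wx":0,"wy":0,"wz":53,"claw":0.4}]'; python3 -c "
from h import *
delta(W(-.215,0,.16),-5.3)
im,d=vision.get_image('top');cv2.imwrite('pics/top6.png',im);P=cloud('top',d)
z=P[...,2];q=P[...,:2]-O;X=q@TX;Y=q@TY
m=(z>.13)&(z<.17)&(abs(Y)<.05)&(X<0)&(X>-.19);k=np.stack([X[m],Y[m]],1).astype(np.float32);print(m.sum(),cv2.minAreaRect(k),k[:,0].max(),np.polyfit(X[m],z[m],1),np.median(z[m]))
"
```

```text
clock: 11.72
position: [0.5457, 0.1807, 0.1606]
ee_rot: [-2.321, -2.116, 0.0]
force: [-0.1, -0.1, -0.1]
width: 0.538
t cm [-0.08 -0.04  0.06] w deg [-0.01 -0.01  0.01] | pos [0.5457 0.1807 0.1606] yhead -5.29 F [-0.11 -0.1  -0.06] w 0.538 t 11.72
1304 ((-0.12015664577484131, -0.003083573654294014), (0.05140388756990433, 0.13575011491775513), 89.8123550415039) -0.05226638 [-0.00370763  0.15005208] 0.15045918355192556
```

View pics/top6.png

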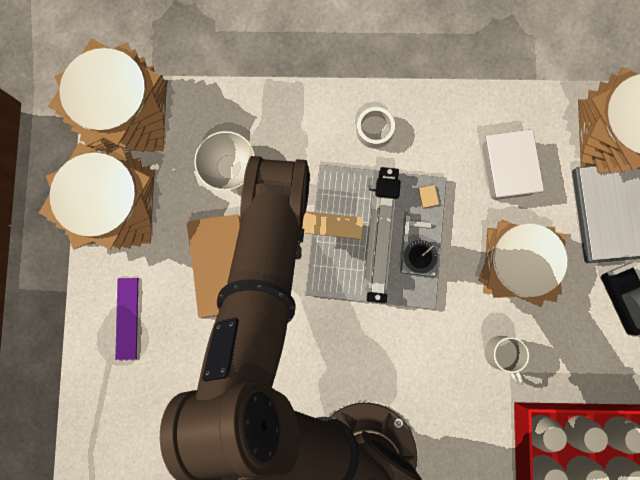

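The top view shows the strip square on the feed axis at about (333,224), with its leading end about 22 mm short of the lip. Lower it.

```bash
python3 -m handwheel '[{"tx":0,"ty":0,"tz":3,"wx":0,"wy":0,"wz":0,"claw":0.4},{"tx":0,"ty":0,"tz":6,"wx":0,"wy":0,"wz":0,"claw":0.4},{"tx":0,"ty":0,"tz":9,"wx":0,"wy":0,"wz":0,"claw":0.4},{"tx":0,"ty":0,"tz":10.5,"wx":0,"wy":0,"wz":0,"claw":0.4},{"tx":0,"ty":0,"tz":11.5,"wx":0,"wy":0,"wz":0,"claw":0.4},{"tx":0,"ty":0,"tz":11.5,"wx":0,"wy":0,"wz":0,"claw":0.4},{"tx":0,"ty":0,"tz":11.5,"wx":0,"wy":0,"wz":0,"claw":0.4},{"tx":0,"ty":0,"tz":11.5,"wx":0,"wy":0,"wz":0,"claw":0.4}]'; python3 -c "
from h import *
delta(W(-.215,0,.0435),-5.3)
im,d=vision.get_image('top');P=cloud('top',d)
z=P[...,2];q=P[...,:2]-O;X=q@TX;Y=q@TY
m=(z>.028)&(z<.045)&(abs(Y)<.04)&(X<-.04)&(X>-.18);k=np.stack([X[m],Y[m]],1).astype(np.float32);print(m.sum(),cv2.minAreaRect(k),k[:,0].max(),np.polyfit(X[m],z[m],1),np.median(z[m]))
m=(abs(z-.025)<.004)&(abs(Y)>.06)&(abs(Y)<.1)&(X<-.06)&(X>-.15);print('bed',np.median(z[m]))
im,d=vision.get_image('side');cv2.imwrite('pics/s7.png',cv2.resize(im[150:350,230:450],None,fx=3,fy=3,interpolation=2))
"
```

```text
clock: 12.43
position: [0.5467, 0.1808, 0.0469]
ee_rot: [2.323, 2.114, 0.003]
force: [-0.5, -0.4, 0.0]
width: 0.536
t cm [-0.1  -0.14  0.34] w deg [ 0.1  -0.05 -0.1 ] | pos [0.5467 0.1808 0.0469] yhead -5.4 F [-0.53 -0.45  0.01] w 0.536 t 12.43
1132 ((-0.1101597249507904, -5.138665437698364e-05), (0.13927841186523438, 0.07887278497219086), 0.39415815472602844) -0.0404812 [-0.00847036  0.03510033] 0.03619470460323981
bed 0.024590864241142985
```

View pics/s7.png

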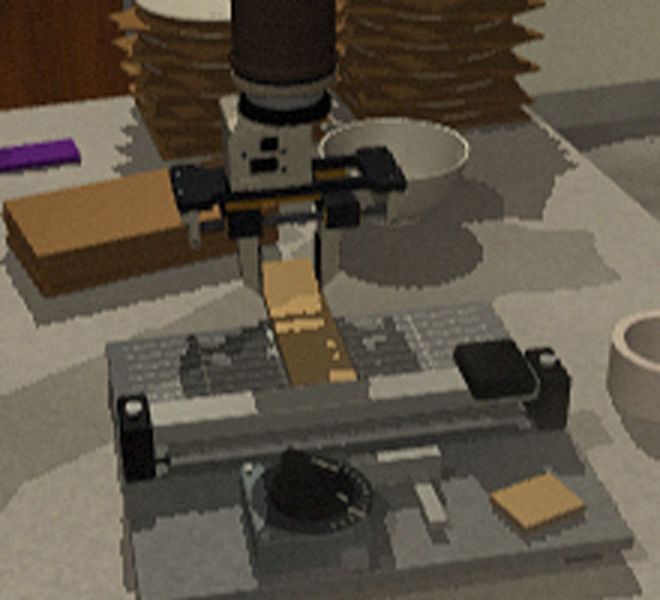

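```bash
python3 -m handwheel '[{"tx":0,"ty":0,"tz":0.15,"wx":0,"wy":0,"wz":0,"claw":0.4},{"tx":0,"ty":0,"tz":0.25,"wx":0,"wy":0,"wz":0,"claw":0.4},{"tx":0,"ty":0,"tz":0.25,"wx":0,"wy":0,"wz":0,"claw":0.4},{"tx":0,"ty":0,"tz":0.25,"wx":0,"wy":0,"wz":0,"claw":0.4},{"tx":0,"ty":0,"tz":0.25,"wx":0,"wy":0,"wz":0,"claw":0.4}]'; python3 -c "
from h import *
delta(W(-.108,0,.0435),-5.3)
im,d=vision.get_image('top');P=cloud('top',d)
z=P[...,2];q=P[...,:2]-O;X=q@TX;Y=q@TY
m=(z>.028)&(z<.045)&(abs(Y+.003)<.02)&(X<-.04)&(X>-.18);print(np.polyfit(X[m],z[m],1),np.median(z[m]),X[m].max())
"
```

```text
clock: 12.95
position: [0.5458, 0.1807, 0.0433]
ee_rot: [-2.324, -2.114, -0.0]
force: [0.3, -0.0, -0.5]
width: 0.539
t cm [-10.78  -0.03  -0.02] w deg [ 0.   -0.   -0.11] | pos [0.5458 0.1807 0.0433] yhead -5.41 F [ 0.32 -0.02 -0.46] w 0.539 t 12.95
[-0.00701911  0.03267377] 0.03335952167624168 -0.0402849639834376
```

```bash
python3 -m handwheel '[{"tx":-0.7,"ty":0,"tz":0,"wx":0,"wy":0,"wz":0,"claw":0.4},{"tx":-1.5,"ty":0,"tz":0,"wx":0,"wy":0,"wz":0,"claw":0.4},{"tx":-2.3,"ty":0,"tz":0,"wx":0,"wy":0,"wz":0,"claw":0.4},{"tx":-3.0,"ty":0,"tz":0,"wx":0,"wy":0,"wz":0,"claw":0.4},{"tx":-3.5,"ty":0,"tz":0,"wx":0,"wy":0,"wz":0,"claw":0.4},{"tx":-3.5,"ty":0,"tz":0,"wx":0,"wy":0,"wz":0,"claw":0.4},{"tx":-3.5,"ty":0,"tz":0,"wx":0,"wy":0,"wz":0,"claw":0.4}]'; python3 -c "
from h import *
delta(W(-.108,0,.0435),-5.3)
im,d=vision.get_image('top');cv2.imwrite('pics/t8.png',cv2.resize(im[150:320,290:470],None,fx=3.5,fy=3.5,interpolation=2));P=cloud('top',d)
z=P[...,2];q=P[...,:2]-O;X=q@TX;Y=q@TY
m=(z>.028)&(z<.045)&(abs(Y+.003)<.02)&(X<-.04)&(X>-.16);print(np.polyfit(X[m],z[m],1),np.median(z[m]))
im,d=vision.get_image('side');cv2.imwrite('pics/s8.png',cv2.resize(im[150:350,230:450],None,fx=3,fy=3,interpolation=2))
"
```

```text
clock: 13.58
position: [0.5425, 0.1455, 0.0433]
ee_rot: [-2.325, -2.113, -0.0]
force: [1.0, -0.5, 0.3]
width: 0.54
t cm [-7.24 -0.03 -0.02] w deg [ 0.   -0.02 -0.17] | pos [0.5425 0.1455 0.0433] yhead -5.47 F [ 0.96 -0.52  0.26] w 0.54 t 13.58
[-0.00574756  0.0332997 ] 0.03357554379614602
```

View pics/t8.png

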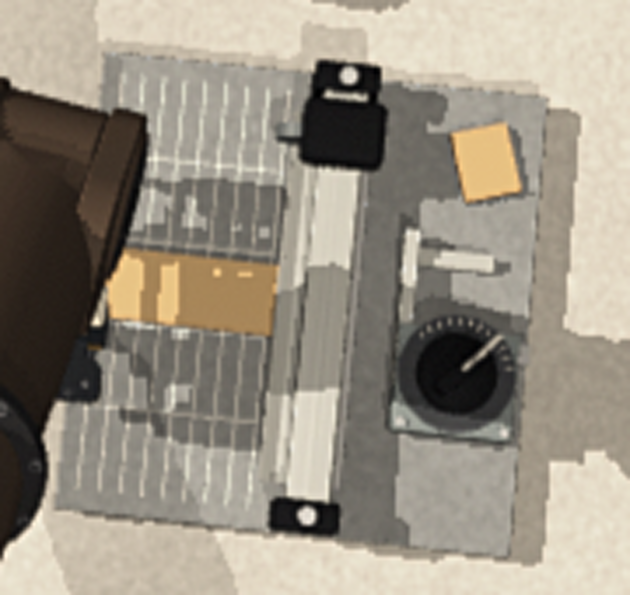

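View pics/s8.png

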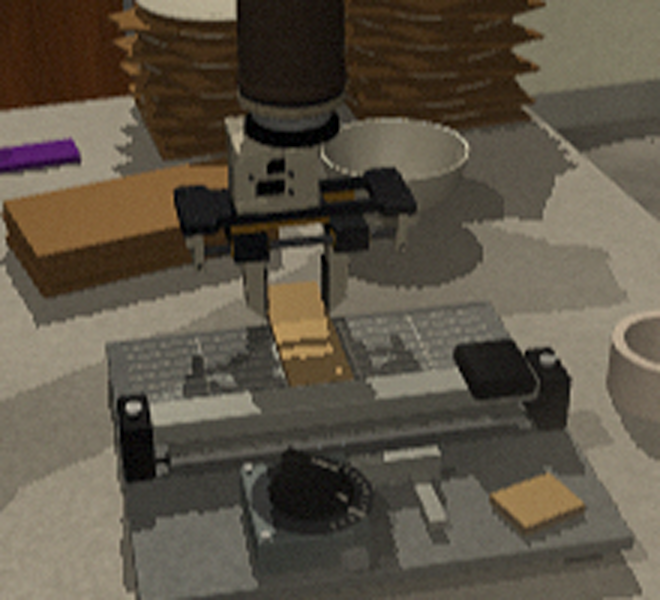

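The leading end is under the leaf (top crop 272,295), there is no force, and the dial is unchanged. Continue.

```bash
python3 -m handwheel '[{"tx":-0.8,"ty":0,"tz":0,"wx":0,"wy":0,"wz":-0.15,"claw":0.4},{"tx":-1.6,"ty":0,"tz":0,"wx":0,"wy":0,"wz":-0.15,"claw":0.4},{"tx":-2.4,"ty":0,"tz":0,"wx":0,"wy":0,"wz":-0.15,"claw":0.4},{"tx":-3.2,"ty":0,"tz":0,"wx":0,"wy":0,"wz":-0.15,"claw":0.4},{"tx":-4.0,"ty":0,"tz":0,"wx":0,"wy":0,"wz":-0.15,"claw":0.4},{"tx":-4.8,"ty":0,"tz":0,"wx":0,"wy":0,"wz":-0.15,"claw":0.4},{"tx":-5.5,"ty":0,"tz":0,"wx":0,"wy":0,"wz":-0.15,"claw":0.4},{"tx":-6.0,"ty":0,"tz":0,"wx":0,"wy":0,"wz":-0.15,"claw":0.4},{"tx":-6.0,"ty":0,"tz":0,"wx":0,"wy":0,"wz":-0.15,"claw":0.4},{"tx":-6.0,"ty":0,"tz":0,"wx":0,"wy":0,"wz":-0.15,"claw":0.4}]'; cat >> h.py <<'E'
def check(n):
    delta(W(-.108,0,.0435),-5.3)
    im,d=vision.get_image('top');cv2.imwrite(f'pics/t{n}.png',cv2.resize(im[150:320,290:470],None,fx=3.5,fy=3.5,interpolation=2));P=cloud('top',d)
    z=P[...,2];q=P[...,:2]-O;X=q@TX;Y=q@TY
    m=(z>.028)&(z<.045)&(abs(Y+.003)<.02)&(X<-.04)&(X>-.08);print('strip z',np.median(z[m]),np.polyfit(X[m],z[m],1))
    hsv=cv2.cvtColor(im,40);b=(hsv[...,1]>70)&(abs(z-.033)<.006)&(abs(Y)<.06)&(X>-.12)&(X<.08)
    f=b&(X>.02);print('fwd board px',f.sum(),np.percentile(X[f],[50,98]) if f.any() else '')
    a=b&(X<-.035);print('Y',Y[a].min(),Y[a].max(), cv2.fitLine(np.stack([X[a],Y[a]],1).astype(np.float32),2,0,.01,.01).ravel()[:2])
    m=(z>.042)&(z<.054)&(X>.03)&(X<.075)&(abs(Y)<.06);print('stop X',np.percentile(X[m],[2,10,50]))
    m=(z>.074)&(z<.09)&(abs(X-.097)<.03)&(abs(Y+.045)<.03);print('bar',cv2.minAreaRect(P[m][:,:2].astype(np.float32)))
    im,d=vision.get_image('side');cv2.imwrite(f'pics/s{n}.png',cv2.resize(im[220:350,250:430],None,fx=4,fy=4,interpolation=2))
E
python3 -c "
from h import *
check(9)"
```

```text
clock: 14.52
position: [0.5368, 0.086, 0.0432]
ee_rot: [-2.322, -2.116, -0.0]
force: [-0.7, 0.2, 0.8]
width: 0.538
t cm [-1.26 -0.04 -0.03] w deg [-0.   -0.01  0.01] | pos [0.5368 0.086  0.0432] yhead -5.29 F [-0.68  0.19  0.84] w 0.538 t 14.52
strip z 0.03374562347092547 [-0.00778687  0.03338156]
fwd board px 118 [0.03481504 0.04211793]
Y -0.028508470913216215 0.023345775199781052 [0.44072598 0.8976417 ]
stop X [0.0549478  0.05593355 0.06093465]
bar ((0.4725155830383301, -0.12723316252231598), (0.010811581276357174, 0.04215250909328461), 40.19460678100586)
```

View pics/t9.png

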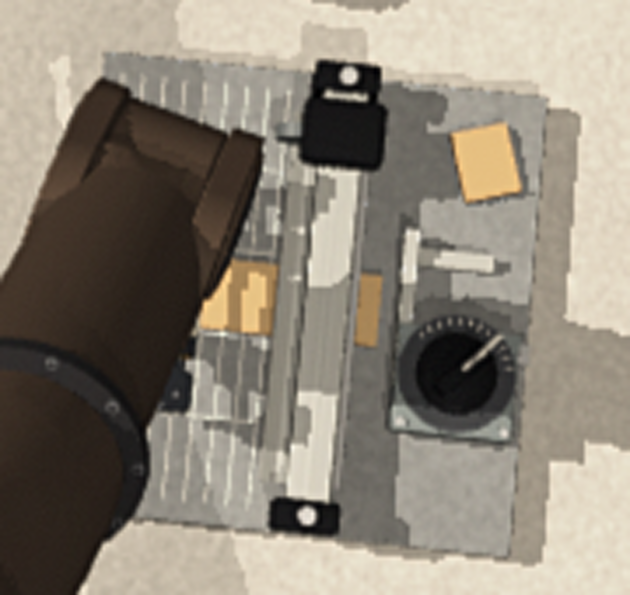

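View pics/s9.png

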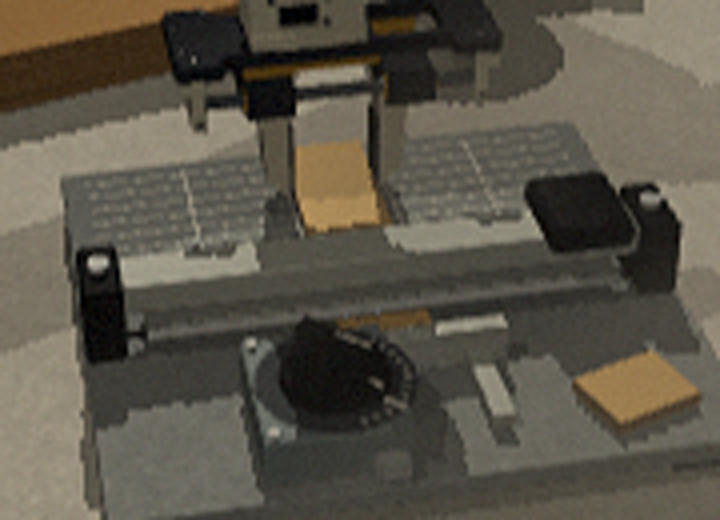

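The board's leading edge shows beyond the rail at top crop (380,310). It is about 13 mm short of the stop, and the leaf is down. Creep up.

```bash
python3 -m handwheel '[{"tx":-0.3,"ty":0,"tz":0,"wx":0,"wy":0,"wz":0,"claw":0.4},{"tx":-0.6,"ty":0,"tz":0,"wx":0,"wy":0,"wz":0,"claw":0.4},{"tx":-0.9,"ty":0,"tz":0,"wx":0,"wy":0,"wz":0,"claw":0.4},{"tx":-1.1,"ty":0,"tz":0,"wx":0,"wy":0,"wz":0,"claw":0.4},{"tx":-1.1,"ty":0,"tz":0,"wx":0,"wy":0,"wz":0,"claw":0.4},{"tx":-1.1,"ty":0,"tz":0,"wx":0,"wy":0,"wz":0,"claw":0.4}]'; python3 -c "
from h import *
check(10)"
```

```text
clock: 15.12
position: [0.5358, 0.075, 0.0432]
ee_rot: [-2.321, -2.117, -0.0]
force: [0.7, 0.8, -0.4]
width: 0.535
t cm [-0.16 -0.04 -0.03] w deg [ 0.   -0.01  0.02] | pos [0.5358 0.075  0.0432] yhead -5.28 F [ 0.65  0.79 -0.39] w 0.535 t 15.12
strip z 0.033708836093109706 [0.03731754 0.03553879]
fwd board px 210 [0.0410015  0.05346382]
Y -0.02840577437234204 0.022016557004901488 [0.32954735 0.94413906]
stop X [0.05499884 0.0557976  0.06116602]
bar ((0.4724186360836029, -0.1272912621498108), (0.010934148915112019, 0.0422622449696064), 40.24361801147461)
```

View pics/t10.png

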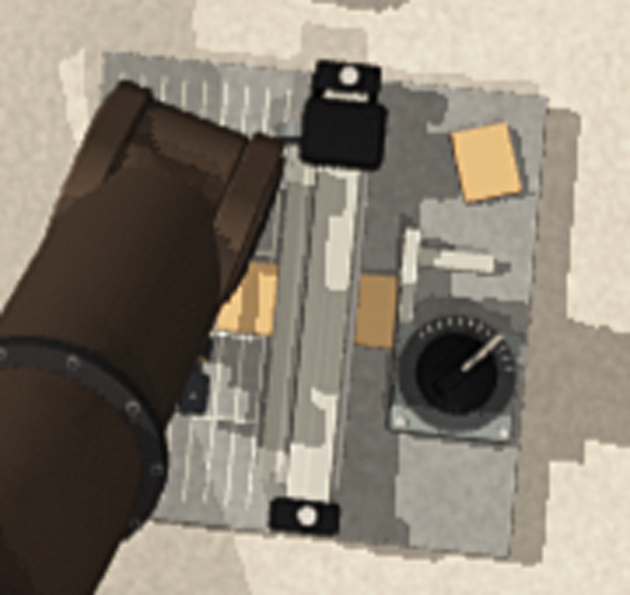

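```bash
python3 -m handwheel '[{"tx":-0.05,"ty":0,"tz":0,"wx":0,"wy":0,"wz":0,"claw":0.4},{"tx":-0.1,"ty":0,"tz":0,"wx":0,"wy":0,"wz":0,"claw":0.4},{"tx":-0.1,"ty":0,"tz":0,"wx":0,"wy":0,"wz":0,"claw":0.4},{"tx":-0.1,"ty":0,"tz":0,"wx":0,"wy":0,"wz":0,"claw":0.4}]';python3 -m handwheel '[{"tx":-0.03,"ty":0,"tz":0,"wx":0,"wy":0,"wz":0,"claw":0.4},{"tx":-0.06,"ty":0,"tz":0,"wx":0,"wy":0,"wz":0,"claw":0.4},{"tx":-0.06,"ty":0,"tz":0,"wx":0,"wy":0,"wz":0,"claw":0.4}]'; python3 -c "
from h import *
check(11)"
```

```text
clock: 15.55
position: [0.5357, 0.0742, 0.0432]
ee_rot: [2.321, 2.117, 0.0]
force: [-0.4, -0.2, -0.2]
width: 0.537
clock: 15.8
position: [0.5356, 0.0737, 0.0432]
ee_rot: [-2.321, -2.117, -0.0]
force: [-0.7, 0.9, -1.1]
width: 0.541
t cm [-0.03 -0.03 -0.03] w deg [-0.   -0.01  0.05] | pos [0.5356 0.0737 0.0432] yhead -5.25 F [-0.65  0.94 -1.11] w 0.541 t 15.8
strip z 0.0339808966941364 [-0.07022278  0.0307247 ]
fwd board px 222 [0.04170519 0.05504243]
Y -0.02870392852208933 0.022620765298842226 [0.2850264 0.9585197]
stop X [0.05484106 0.05557756 0.06120354]
bar ((0.4723573327064514, -0.12714827060699463), (0.010855586268007755, 0.042404163628816605), 40.33705139160156)
```

```bash
python3 -m handwheel '[{"tx":-0.03,"ty":0,"tz":0,"wx":0,"wy":0,"wz":0,"claw":0.4},{"tx":-0.06,"ty":0,"tz":0,"wx":0,"wy":0,"wz":0,"claw":0.4},{"tx":-0.06,"ty":0,"tz":0,"wx":0,"wy":0,"wz":0,"claw":0.4},{"tx":-0.06,"ty":0,"tz":0,"wx":0,"wy":0,"wz":0,"claw":0.4}]';python3 -c "
from h import *
check(12)"
```

```text
clock: 16.23
position: [0.5355, 0.0737, 0.0432]
ee_rot: [-2.32, -2.118, -0.001]
force: [0.0, 4.0, 0.5]
width: 0.535
t cm [-0.03 -0.02 -0.03] w deg [-0.01 -0.04  0.08] | pos [0.5355 0.0737 0.0432] yhead -5.22 F [0.01 4.02 0.53] w 0.535 t 16.23
strip z 0.03353607342352993 [0.00383375 0.03387254]
fwd board px 216 [0.04174438 0.05511923]
Y -0.028385530932971047 0.02234872154000049 [0.3186815  0.94786185]
stop X [0.05464894 0.05585392 0.06093612]
bar ((0.472141832113266, -0.1268729716539383), (0.011040180921554565, 0.04198058694601059), 40.21214294433594)
```

Contact: 4 N at the stop, stop and dial unmoved. Ease the push slightly, firm up the grip, and press down.

```bash
python3 -m handwheel '[{"tx":0.04,"ty":0,"tz":0,"wx":0,"wy":0,"wz":0,"claw":0.4},{"tx":0.04,"ty":0,"tz":0.05,"wx":0,"wy":0,"wz":0,"claw":0.4},{"tx":0.04,"ty":0,"tz":0.1,"wx":0,"wy":0,"wz":0,"claw":0.4},{"tx":0.04,"ty":0,"tz":0.15,"wx":0,"wy":0,"wz":0,"claw":0.4},{"tx":0.04,"ty":0,"tz":0.15,"wx":0,"wy":0,"wz":0,"claw":0.4},{"tx":0.04,"ty":0,"tz":0.15,"wx":0,"wy":0,"wz":0,"claw":0.4}]' 40;python3 -c "
from h import *
check(13)"
```

```text
clock: 16.83
position: [0.5356, 0.0737, 0.0419]
ee_rot: [-2.321, -2.117, -0.001]
force: [-1.0, 4.8, 3.9]
width: 0.539
t cm [-0.03 -0.03 -0.16] w deg [-0.   -0.03  0.05] | pos [0.5356 0.0737 0.0419] yhead -5.25 F [-0.99  4.77  3.9 ] w 0.539 t 16.83
strip z 0.0327135758384266 [-0.02302772  0.03175662]
fwd board px 219 [0.04190927 0.05485662]
Y -0.028397667150308222 0.021758100725938704 [0.30764967 0.9514997 ]
stop X [0.05478662 0.05568584 0.06056285]
bar ((0.47243499755859375, -0.12726062536239624), (0.010870764963328838, 0.04126506298780441), 40.08104705810547)
```

```bash
python3 -m handwheel '[{"tx":0.03,"ty":0,"tz":0.03,"wx":0,"wy":0,"wz":0,"claw":0.4},{"tx":0.03,"ty":0,"tz":0.06,"wx":0,"wy":0,"wz":0,"claw":0.4},{"tx":0.03,"ty":0,"tz":0.09,"wx":0,"wy":0,"wz":0,"claw":0.4},{"tx":0.03,"ty":0,"tz":0.09,"wx":0,"wy":0,"wz":0,"claw":0.4},{"tx":0.03,"ty":0,"tz":0.09,"wx":0,"wy":0,"wz":0,"claw":0.4},{"tx":0.03,"ty":0,"tz":0.09,"wx":0,"wy":0,"wz":0,"claw":0.4}]' 40;python3 -c "
from h import *
check(14)"
```

```text
clock: 17.43
position: [0.5357, 0.0736, 0.0417]
ee_rot: [-2.321, -2.117, -0.001]
force: [-4.5, 3.8, 14.0]
width: 0.534
t cm [-0.03 -0.04 -0.18] w deg [ 0.01 -0.05  0.03] | pos [0.5357 0.0736 0.0417] yhead -5.27 F [-4.45  3.75 14.01] w 0.534 t 17.43
strip z 0.031477816406854986 [0.04774841 0.03472022]
fwd board px 222 [0.04110698 0.05476565]
Y -0.02847782430238548 0.02218310328552465 [0.32548946 0.9455457 ]
stop X [0.05468446 0.05549575 0.06061474]
bar ((0.47263646125793457, -0.12724553048610687), (0.010973266325891018, 0.04152366518974304), 39.733116149902344)
```

View pics/t14.png

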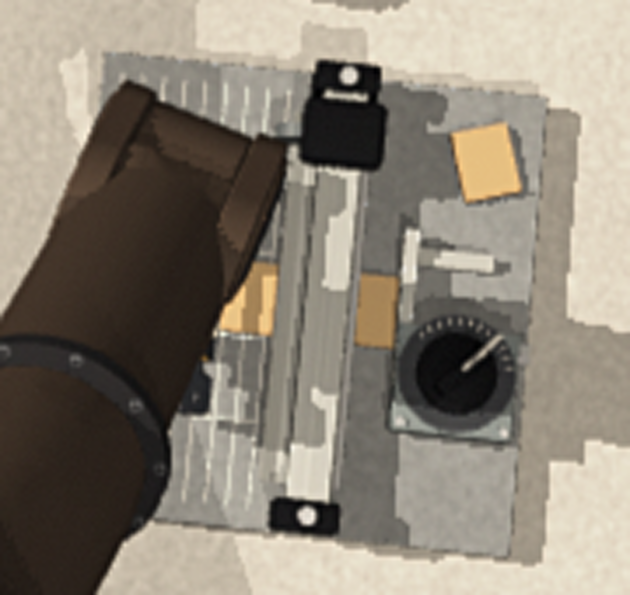

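View pics/s14.png

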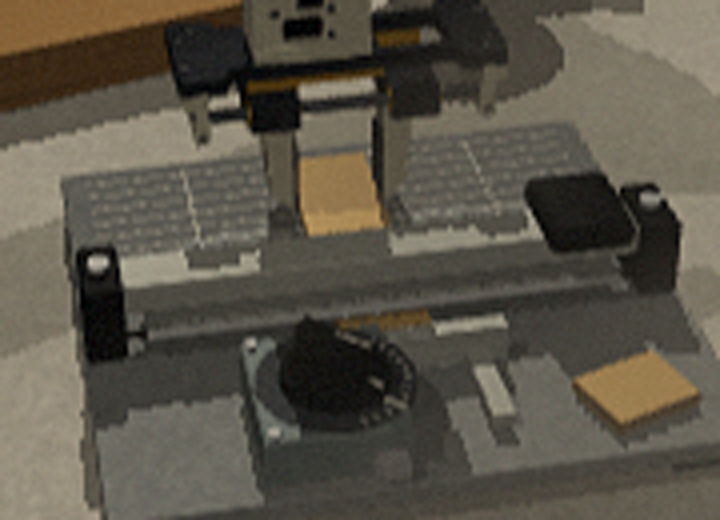

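```bash
python3 -m handwheel '[{"tx":0,"ty":0,"tz":0,"wx":0,"wy":0,"wz":0,"claw":0.4},{"tx":0,"ty":0,"tz":0,"wx":0,"wy":0,"wz":0,"claw":0.4},{"tx":0,"ty":0,"tz":0,"wx":0,"wy":0,"wz":0,"claw":0.4},{"tx":0,"ty":0,"tz":0,"wx":0,"wy":0,"wz":0,"claw":0.4}]';python3 -c "
from h import *
check(15)
for n in('top','side'):
  im,d=vision.get_image(n);P=cloud(n,d);z=P[...,2];q=P[...,:2]-O;X=q@TX;Y=q@TY
  s=cv2.cvtColor(im,40)[...,1]>70
  b=s&(abs(Y)<.035)&(z<.045)&(z>.02)
  f=b&(X>.028)&(X<.056);r=b&(X<-.04)&(X>-.145)
  print(n,'front z',np.median(z[f]),f.sum(),'rear',np.median(z[r]),r.sum(),np.median(X[r]))
  k=(abs(z-.025)<.006)&(abs(Y)>.06)&(abs(Y)<.1);print('bed rear',np.median(z[k&(X<-.06)&(X>-.14)]),'bed front',np.median(z[k&(X>.025)&(X<.05)]))
  l=(z>.034)&(z<.056)&(X>-.034)&(X<-.014)&(abs(Y)<.08);print('leaf z',np.median(z[l]),l.sum())
  if n=='top':
    P0=cloud(n,np.load('top0.npy'));print('leaf z start',np.median(P0[...,2][l]))
    e=f&(abs(Y+.003)<.03);c,_=np.histogram(1,1);pts=[(Y0,np.max(X[e&(abs(Y-Y0)<.002)])) for Y0 in np.arange(-.024,.02,.004) if (e&(abs(Y-Y0)<.002)).any()];print('edge slope',np.polyfit(*np.array(pts).T,1))
"
```

```text
clock: 17.87
position: [0.5357, 0.0737, 0.0417]
ee_rot: [-2.321, -2.117, -0.001]
force: [-5.2, 3.8, 14.0]
width: 0.534
t cm [-0.03 -0.04 -0.18] w deg [ 0.01 -0.05  0.03] | pos [0.5357 0.0737 0.0417] yhead -5.27 F [-5.23  3.8  13.96] w 0.534 t 17.87
strip z 0.0322108371366312 [0.01531041 0.03322632]
fwd board px 214 [0.04176145 0.05503737]
Y -0.0287889723253895 0.022726536524849555 [0.27451375 0.9615832 ]
stop X [0.05466223 0.0556935  0.06104387]
bar ((0.4722108840942383, -0.1269209086894989), (0.010801166296005249, 0.04287099093198776), 40.03066635131836)
top front z 0.03210113313901819 233 rear 0.032132505698417635 156 -0.04927973973857937
bed rear 0.023679177753082037 bed front 0.024228658610874643
leaf z 0.040524784906741385 429
leaf z start 0.040075190888815726
edge slope [-0.00476469  0.05476506]
side front z 0.034123157285229744 30 rear 0.03343737335710878 382 -0.09814100215613034
bed rear 0.02570541723260067 bed front 0.025718186431847312
leaf z nan 0
  return _methods._mean(a, axis=axis, dtype=dtype,
  ret = ret.dtype.type(ret / rcount)
```

The strip lies flat front and rear (top about 8 mm above the bed) and square. Its edge is at the stop at 55 mm, the leaf is down, and the force has been steady for 0.4 s. Handing in.

```bash
python3 -c "
from h import *
print(arm.sign_off());s=sensors.observe();print(s['clock'],s['force'],s['width'])"
```

```text
the job is handed in; nothing more can be done
None
the job is handed in; nothing more can be done
```

I set the dial to the long index mark, slid the strip under the leaf up to the back stop, and handed the job in at about 18 s, still gripping and pressing the strip. The interface gives no verdict, so the results below are my own last checks.

- **Dial and stop:** I turned the dial about 73° clockwise. The pointer covers the long mark, and the stop face measured 54.7–55 mm from the rail's middle (55 expected). It did not shift when the strip touched it at about 4 N.
- **Strip:** Its end edge was at about 55 mm, against the stop, and under 0.5° from square. It was about 3 mm off the middle and flat front and rear, with its top about 8 mm above the bed.
- **Leaf:** It stood within 0.5 mm of its starting height.
- **Hold:** The grip was set to 40 N. The press was about 14 N downward with about 4 N towards the stop, steady before hand-in.
- **Checks that failed or disagreed:**
  - The side camera could not see the leaf, so its position rests on the top view alone.
  - The line fit along the strip's visible top was useless because too little showed, so squareness comes from the end edge and the gripper heading.
  - The two cameras differed by 1–2 mm in height, which is within calibration.
  - The dial's axis was felt 1–2 mm off its imaged position, giving up to about 14 N sideways and vertical force while turning.

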